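Mesh and seat the crank handle of a hand spinner

ROBOT

A 6-joint arm with a two-finger parallel gripper is mounted at the origin on the work surface. World frame = base frame: x ahead of the robot, y to its left, z up, the work surface at z = 0. Lengths are in m, angles in rad, forces in N, time in s.
With the tool pointing down it reaches from about 0.225 to 0.875 m from the base axis. Payload 3.4 kg.
Tool frame: the origin (TCP) lies on the mounting face of the last link; the fingertips stand 173 mm ahead of it and the grasp point (between the pads) lies 155 mm ahead of it; x points along the fingers, y is the direction in which the jaws open and shut, and the axes are right-handed (so a half turn about x gives the same grasp; the last joint's range is limited). The gripper opens to 85 mm and grips with 20 to 120 N. Pads are 22 mm wide; open, the fingers measure 114 mm over their backs; the gripper's body (76 mm by 85 mm) begins 54 mm behind the grasp point. The pads swing forward as they close: fully open they stand 13 mm farther back than shut.
Start: joints at [0.994, 0.276, 1.505, -0, 1.361, -0.121], TCP at [0.253, 0.516, 0.405] pointing down, gripper open.
Joint ranges: [-2.89, 2.89], [-0.75, 2.08], [0.22, 2.7], [-1.18, 4.32], [0.11, 2.71], [-2.7, 2.7]. Speed limits (rad/s): [2.57, 2.57, 3.14, 3.14, 3.14, 3.14].

INTERFACE

Orientations are given as a unit quaternion [w, x, y, z].
In Python, from rig import manip gives the robot as it stands.
- The arm moves only by the tool arm_command, never from a script. Its argument "targets" is a list of rows, each an object with "dp": the shift along the tool's x, y, z in m, a list of three; "turn": the turn, a rotation vector about the tool's x, y, z in degrees, a list of three; "grip": the opening, from -1 (shut) to 1 (fully open). In form: [{"dp": [tx, ty, tz], "turn": [wx, wy, wz], "grip": grip}, ...]. A call has 1 to 8 rows; each row shifts and turns the commanded pose from where the row before left it, along the tool's axes as they then stand; what a row does not reach is not made up. A row lasts 1/10 s, in which the tool goes at most 50 mm and 8.59 degrees, less where a joint would pass 70% of its speed; a pose out of reach is approached as far as the arm can. A call with a gripper value outside its range is refused whole. The fingers move at their own pace and stop on an object; "grip_force" is the grip in N (left out, the last holds). Time passes only in rows, so rows that do not move let the fingers close. It gives the time, the measured TCP pose, the force and the opening at its end, in the units of the state.
- manip.get_state(): the state, without advancing time (a new reading comes with each control period).
- manip.get_image(name): name is "scene" or "top"; returns the picture (480x640x3 uint8, red, green, blue); there is no depth.
- manip.calibration(name): a dict with "fx", "fy", "cx", "cy" (pixels), "k1" (the pictures are not rectified: a ray, as slopes to the right and down, at radius r is drawn at 1 + k1 r^2 times it, then the intrinsics apply), "R" (3x3) and "t" (3): a world point X has camera coordinates R X + t. Camera axes: x right, y down, z forward; pixel columns grow to the right and rows downward; lengths in m; the calibration is good to about 2 mm. A picture is of the moment at which its call begins. calibration takes no time and is no camera call.
- manip.sign_off(): hands the job in, once; it reports no verdict.
The state is a dict: "clock": time; "qpos": joint angles; "qd": joint speeds; "effort": joint torques, N m; "position": TCP position; "ee_rot": TCP orientation; "contact_force": force on the tool from outside, world axes, zero at the start; "moment": the same for the moment, N m; "width": finger opening in m.
Only numpy, scipy, OpenCV 4.12 (cv2) and the standard library are available. Lean on these libraries where they do the work, as an engineer would, in place of code of your own. Each camera call takes 0.05 s, during which the arm holds its last target.

TASK

The handle of the hand spinner has been left sitting on top of the drive teeth instead of between them. Turn the handle until its cog drops between the teeth, then push it straight down until it is fully home, with the top of the cog flush with the toothed ring, and let go. Leave the clothespins, scoop and coaster where they are.

Things in the scene. Friction and masses are not known exactly. Their poses are not given: they have to be found in the camera images.
- spinner: Hand spinner, fixed to the shelf: round white plastic tub with a lid 200 mm across, lid top 142 mm above the shelf, drain spout at its -x side. In the middle of the lid stands an aluminium drive ring with inward teeth, and in it a steel spindle of 16 mm diameter, rising to 172 mm, that guides the handle. Origin: centre of the tub's underside, z up along the spindle.
- ring_top (a point): centre of the drive ring at rim height, 162 mm above the shelf. The ring is 100 mm across outside, its recess 82 mm across and 12 mm deep (floor at 150 mm). Six teeth as tall as the rim point inwards from its wall to 28.5 mm from the axis, each 13 mm wide, 60 degrees apart.
- gap0 (a point): middle of one of the six gaps between the teeth, at rim height, 35 mm from the axis. The gaps are centred on 0, 60, 120, 180, 240 and 300 degrees from the spinner's x axis.
- collar (a joint): friction collar, a 48 mm rubber-faced disc in the recess, travel in m: 0 at the start, face 4 mm below the rim, 0.008 when the cog is home. It gives way downward only when pushed with about 7 N and stays where it is pushed.
- handle: Loose white plastic handle, about 0.16 kg, already on the spindle with 1 mm play: a cog 12 mm thick, above it a hub 33 mm across up to 26 mm, on top a wing grip 96 mm long (along x), 20 mm wide (y), 26 to 60 mm over the origin. Origin: centre of the cog's underside, z up; its height is 162 mm when standing on the teeth, about 158 mm meshed and resting on the collar, 150 mm home.
- lobe0 (a point): middle of one lobe of the cog, at the cog's top face, 33 mm from the axis. The six lobes, 11 mm wide, reach 38 mm from the axis and are centred on 0, 60, ... 300 degrees from the handle's x axis; the grip lies over two opposite ones. The cog drops in when the lobes point at the gaps within about 5 degrees: at most 30 degrees of turning, either way. Home, the cog's top is flush with the rim.
- handle_grip (a point): point on the handle's axis inside the wing grip, 47 mm above the handle's origin: the height to pinch the wing grip across its 20 mm width from above
- pin_a: one of three loose orange plastic clothespins, about 75 x 15 x 10 mm, lying flat on the shelf near the spinner; origin at the centre of its underside, x along it
- pin_b: one of three loose orange plastic clothespins, about 75 x 15 x 10 mm, lying flat on the shelf near the spinner; origin at the centre of its underside, x along it
- pin_c: one of three loose orange plastic clothespins, about 75 x 15 x 10 mm, lying flat on the shelf near the spinner; origin at the centre of its underside, x along it
- coaster: loose round white ceramic coaster, 90 mm across, 8 mm thick, near the spinner; origin at the centre of its underside
- scoop: loose stainless measuring scoop, cup 52 mm across and 36 mm tall, flat handle 90 mm long to its -x; origin at the centre of the cup's underside
There are look-alikes about, which are no part of the job. Leave any pink or purple look-alike of the handle alone.

How it is judged:
At the end, for the whole second after the job is handed in: The handle's cog is meshed and home: its origin is less than 2.5 mm above its fully home height over the spinner, within 4 mm of the spinner's axis, tilted less than 0.06 rad, and at rest (z of handle in the frame of spinner below 0.1525 m and horizontal distance between handle and spinner below 0.004 m and angle between handle's own z axis and vertical below 0.06 rad and linear speed of handle below 0.02 m/s); the robot touches nothing.
It fails at once if a clothespin is moved more than 25 mm (distance of any of pin_a, pin_b, pin_c from where it was at the start of the episode above 0.025 m).
It fails at once if the coaster or the scoop is moved more than 25 mm (distance of any of coaster, scoop from where it was at the start of the episode above 0.025 m).
It also fails if it takes over 32 s, if anything falls off the work surface, if the arm or the gripper's body presses on something with over 40 N, if the wrist force passes 120 N, or if a joint passes its speed limit or range.

## Working session

There is one attempt and no reset: what is moved stays moved. The work goes in short steps, Python scripts to look and compute and a tool call to move; the robot and the scene stay as the last step left them, time stands still between calls to the robot, and variables do not carry over. Pictures are saved under pics/ and viewed, and the job is handed in when it is done.

Besides the shell and the picture viewer there is one more tool, called after ">>>" as name(argument=value, ...), one argument or row to a line, values as JSON. arm_command: Moves the arm, as the interface text tells. Its arguments: {"type":"object","properties":{"targets":{"type":"array"},"grip_force":{"type":"number"}},"required":["targets"]}

```bash
mkdir -p pics; python3 - <<'E'
from rig import manip
import cv2
for n in("scene","top"):
    im=manip.get_image(n); cv2.imwrite(f"pics/{n}0.png",im[:,:,::-1]); c=manip.calibration(n); print(n,c)
print(manip.get_state())
E
```

```text
scene {'fx': 562.9275606381842, 'fy': 562.9275606381842, 'cx': 318.4552072948372, 'cy': 241.64318486966616, 'k1': -0.0549624375203174, 'R': array([[-0.06255425,  0.99801941,  0.00665072],
       [ 0.61804867,  0.04396887, -0.78490928],
       [-0.78364712, -0.04498894, -0.619575  ]]), 't': array([-0.00586714, -0.19872412,  1.51807079])}
top {'fx': 516.1484649369816, 'fy': 516.1484649369816, 'cx': 314.21409600461897, 'cy': 242.48121313568004, 'k1': -0.050130595895538, 'R': array([[-0.00654142, -0.99985057, -0.01600128],
       [-0.99217839,  0.00848431, -0.12453938],
       [ 0.12465653,  0.01506146, -0.99208563]]), 't': array([0.03369891, 0.55084682, 1.0423971 ])}
{'clock': 0.1, 'qpos': array([ 9.93997222e-01,  2.76515221e-01,  1.50607141e+00,  1.00894014e-05,
        1.36071830e+00, -1.20997230e-01]), 'qd': array([ 3.42703263e-03, -1.21261456e-03, -4.16249327e-03, -9.46272351e-04,
        3.64110778e-05, -1.06933115e-03]), 'effort': array([ 3.25074587e-03, -4.17699409e+01, -2.46404761e+01, -2.35746593e-04,
        5.77471656e-03,  3.49540437e-05]), 'position': array([0.25298773, 0.51611373, 0.40390955]), 'ee_rot': array([ 0.68861232,  0.15919188,  0.68903279, -0.16032731]), 'contact_force': array([0.37012311, 0.04878694, 0.04721576]), 'moment': array([-0.01064013,  0.01395419, -0.06774955]), 'width': 0.0854439962142018}
```

View pics/scene0.png

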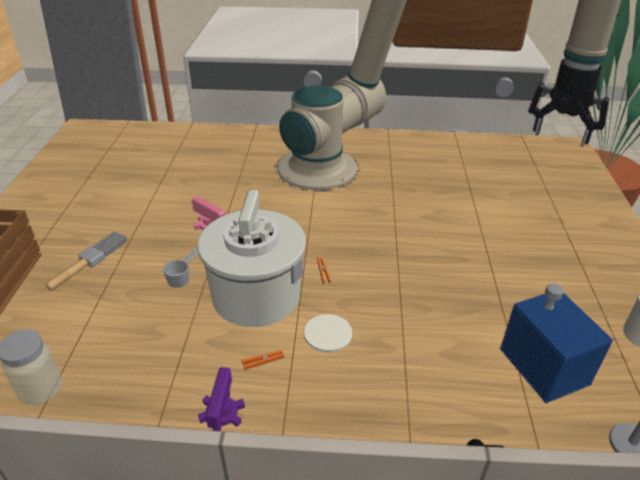

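View pics/top0.png

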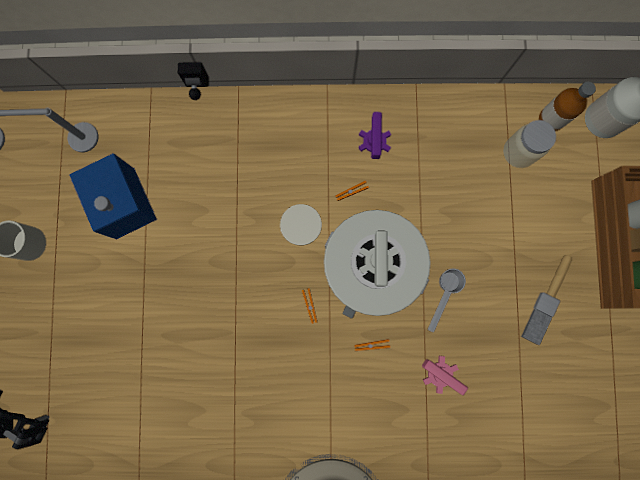

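Handle candidates, as top-view pixels: the white one on the spinner (380,258), a pink one lying on the shelf (443,377) and a purple one lying on the shelf (376,137). By the description it is the white one. I'll check that in a close crop.

```bash
cat > h.py <<'E'
import numpy as np,cv2
from rig import manip
def K(c): return np.array([[c['fx'],0,c['cx']],[0,c['fy'],c['cy']],[0,0,1]]),np.array([c['k1'],0,0,0,0.])
def ray(n,uv):
    c=manip.calibration(n);k,d=K(c)
    p=cv2.undistortPoints(np.array(uv,float).reshape(-1,1,2),k,d).reshape(-1,2)
    R=np.array(c['R']);t=np.array(c['t'])
    return -R.T@t,np.c_[p,np.ones(len(p))]@R
def onz(n,uv,z):
    o,r=ray(n,uv); return o+r*((z-o[2])/r[:,2])[:,None]
def proj(n,X):
    c=manip.calibration(n);k,d=K(c)
    return cv2.projectPoints(np.array(X,float).reshape(-1,1,3),cv2.Rodrigues(np.array(c['R']))[0],np.array(c['t'],float),k,d)[0].reshape(-1,2)
E
python3 - <<'E'
import cv2
a=cv2.imread('pics/top0.png')[195:330,310:445]; b=cv2.imread('pics/scene0.png')[180:330,190:315]
cv2.imwrite('pics/ct.png',cv2.resize(a,(594,594),interpolation=cv2.INTER_CUBIC))
cv2.imwrite('pics/cs.png',cv2.resize(b,(500,600),interpolation=cv2.INTER_CUBIC))
E
```

```text
(no output)
```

View pics/ct.png

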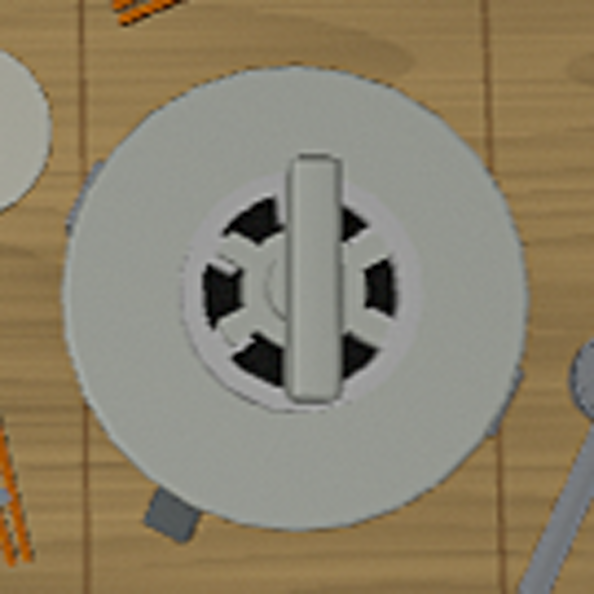

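View pics/cs.png

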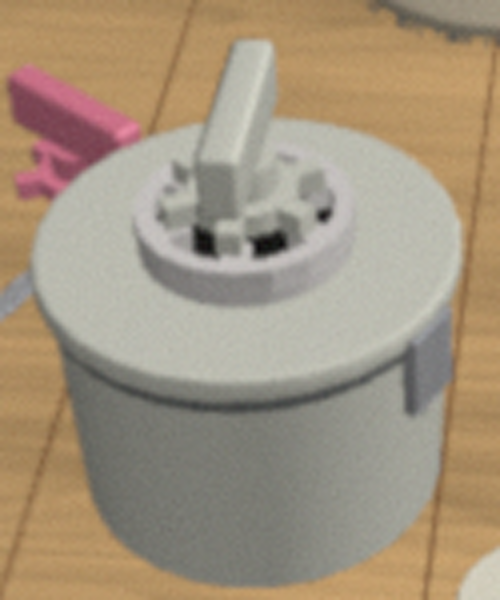

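The crops show the white handle on the drive ring, with its grip about (315,280) in the top crop and its lobes roughly over the teeth. The pink and purple ones lie on the shelf and stay there. The spout is at (172,515) in the crop. Next I'll measure the axis, grip yaw and tooth phase.

```bash
python3 - <<'E'
from h import *
im=cv2.imread('pics/top0.png'); hsv=cv2.cvtColor(im,cv2.COLOR_BGR2HSV)
S=hsv[...,1];V=hsv[...,2]
# lid: low sat bright blob
m=((S<40)&(V>110)).astype(np.uint8)
n,l,st,ce=cv2.connectedComponentsWithStats(m)
i=l[225,350];b=(l==i).astype(np.uint8)
c=max(cv2.findContours(b,0,1)[0],key=cv2.contourArea).reshape(-1,2)
P=onz('top',c,.142)[:,:2]
def fit(P):
    for _ in range(6):
        A=np.c_[2*P,np.ones(len(P))];s=np.linalg.lstsq(A,(P**2).sum(1),rcond=None)[0];r=np.sqrt(s[2]+s[:2]@s[:2])
        e=np.hypot(*(P-s[:2]).T)-r;k=abs(e)<max(2*e.std(),.0008);P=P[k]
    return s[:2],r,len(P),e.std()
C,r,nn,sd=fit(P);print('lid',C,r,nn,sd)
o,_=ray('top',[[0,0]]);print('cam',o)
# dark
yy,xx=np.mgrid[0:480,0:640]
d=V<60
uv=np.c_[xx[d],yy[d]];Q=onz('top',uv,.162)[:,:2]-C;k=np.hypot(*Q.T)<.05
Q=Q[k];a=np.degrees(np.arctan2(Q[:,1],Q[:,0]));rr=np.hypot(*Q.T)
n,l,st,ce=cv2.connectedComponentsWithStats(d.astype(np.uint8))
for i in range(1,n):
    if st[i,4]>8:
        q=onz('top',[ce[i]],.162)[0,:2]-C
        if np.hypot(*q)<.05: print('dark',ce[i],st[i,4],np.degrees(np.arctan2(q[1],q[0])),np.hypot(*q))
# spout
for z in(.02,.06,.1):
    print('spout',z,[ (lambda q:(np.degrees(np.arctan2(q[1],q[0]))+180,np.hypot(*q)))(onz('top',[[u,v]],z)[0,:2]-C) for u,v in[(349,312.5)]])
E
```

```text
lid [ 0.50045641 -0.08817353] 0.09794762782727078 269 0.0005349343181402864
cam [0.41681714 0.01332029 1.10328853]
dark [368.         245.02702703] 74 30.4667842957049 0.033741218424775475
dark [389.44 245.6 ] 25 -38.71171074217685 0.03548396567192653
dark [359.75903614 261.26506024] 83 91.19883285392706 0.03274880944626562
dark [395.98507463 260.14925373] 67 -88.62503254877996 0.033513175558905255
dark [369.1625 276.4625] 80 150.63168416834822 0.032819841094293215
dark [390.17777778 275.13333333] 45 -140.01244232329583 0.034586530268981765
spout 0.02 [(np.float64(333.89004851335187), np.float64(0.1057276846044378))]
spout 0.06 [(np.float64(332.8083875138269), np.float64(0.10626516141453694))]
spout 0.1 [(np.float64(331.7379902706408), np.float64(0.1068401221980573))]
```

```bash
python3 - <<'E'
from h import *
# rectified view at z=.162, +-55mm, 10px/mm -> 600 px ; also at .222 for grip
im=cv2.imread('pics/top0.png')
E
grep -n "" /dev/null; ls
```

```text
h.py
pics
```

```bash
python3 - <<'E'
from h import *
from scipy.spatial.transform import Rotation as Ro
s=manip.get_state();q=s['ee_rot'];R=Ro.from_quat([q[1],q[2],q[3],q[0]]).as_matrix();print(R.round(3),s['clock'])
cr=np.array([[316,160],[314.5,398],[292,162],[287,395],[340,165],[342,395]])/4.4+[310,195]-.4
p=onz('top',cr,.222);print(p.round(4)); 
for i in(0,2,4): d=p[i]-p[i+1]; print(np.degrees(np.arctan2(d[1],d[0])))
C=np.array([.5005,-.0882])
# polar unwrap at z=.162
im=cv2.imread('pics/top0.png')
th=np.radians(np.arange(-180,180,.5));r=np.arange(.02,.052,.00025)
T,RR=np.meshgrid(th,r);X=np.stack([C[0]+RR*np.cos(T),C[1]+RR*np.sin(T),0*T+.162],-1)
uv=proj('top',X.reshape(-1,3)).reshape(*T.shape,2).astype(np.float32)
u=cv2.remap(im,uv[...,0],uv[...,1],cv2.INTER_CUBIC)
u=cv2.resize(u,(792,384))
for a in range(-180,180,30): cv2.putText(u,str(a),(int((a+180)*2.2),12),0,.4,(0,0,255),1);cv2.line(u,(int((a+180)*2.2),14),(int((a+180)*2.2),384),(0,0,255),1)
cv2.imwrite('pics/pol.png',u)
E
```

```text
[[-0.001  0.44   0.898]
 [-0.001  0.898 -0.44 ]
 [-1.    -0.002 -0.   ]] 0.1
[[ 0.5466 -0.0893  0.222 ]
 [ 0.4536 -0.0866  0.222 ]
 [ 0.5459 -0.0799  0.222 ]
 [ 0.4548 -0.076   0.222 ]
 [ 0.5445 -0.0986  0.222 ]
 [ 0.4546 -0.0973  0.222 ]]
-1.6377624406609723
-2.422927242010227
-0.860743993760156
```

View pics/pol.png

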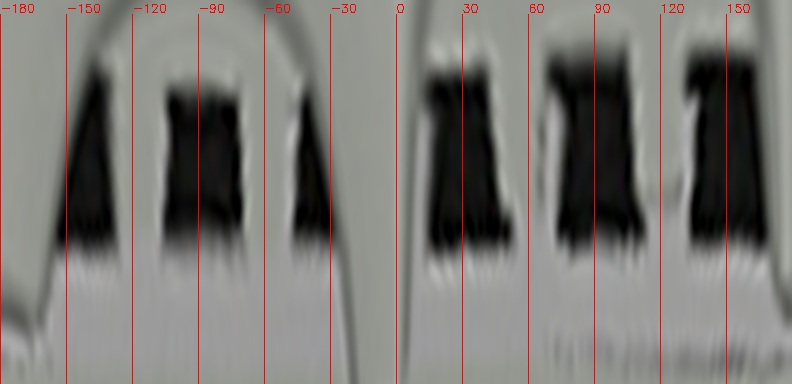

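Measurements:
- Axis at (0.5005, -0.088); the lid and grip fits agree.
- Grip yaw is about -1.6°.
- Gaps are at about -28° and +32°; the polar view and the spout agree.

So the shortest turn is about 26° clockwise seen from above, which is +26° about tool x. I'll approach now.

>>> arm_command(
  targets=[
    {"dp": [-0.012,-0.015,0.017],"turn": [0,0,0],"grip": 1},
    {"dp": [-0.012,-0.031,0.035],"turn": [0,0,0],"grip": 1},
    {"dp": [-0.012,-0.031,0.035],"turn": [0,0,0],"grip": 1},
    {"dp": [-0.01,-0.031,0.035],"turn": [0,0,0],"grip": 1},
    {"dp": [0,-0.031,0.035],"turn": [0,0,0],"grip": 1},
    {"dp": [0,-0.031,0.035],"turn": [0,0,0],"grip": 1},
    {"dp": [0,-0.031,0.035],"turn": [0,0,0],"grip": 1},
    {"dp": [0,-0.031,0.035],"turn": [0,0,0],"grip": 1},
  ],
  grip_force=50,
)

```text
clock: 0.9
position: [0.3863, 0.1909, 0.4506]
ee_rot: [0.689, 0.16, 0.689, -0.16]
contact_force: [1.9, 0.5, -0.5]
width: 0.0854
```

>>> arm_command(
  targets=[
    {"dp": [0,-0.031,0.035],"turn": [0,0,0],"grip": 1},
    {"dp": [0,-0.031,0.035],"turn": [0,0,0],"grip": 1},
    {"dp": [0,-0.031,0.035],"turn": [0,0,0],"grip": 1},
    {"dp": [0,-0.031,0.035],"turn": [0,0,0],"grip": 1},
    {"dp": [0,-0.031,0.035],"turn": [0,0,0],"grip": 0.6},
    {"dp": [0,-0.031,0.035],"turn": [-8.2,0,0],"grip": 0.3},
    {"dp": [0,0,0],"turn": [-8.2,0,0],"grip": 0.0},
    {"dp": [0,0,0],"turn": [-8.2,0,0],"grip": 0.0},
  ],
)

```text
clock: 1.7
position: [0.4932, -0.0682, 0.4498]
ee_rot: [0.706, 0.009, 0.708, -0.009]
contact_force: [-0.8, 0.8, 0.0]
width: 0.0426
```

```bash
cat > st.py <<'E'
from h import *
from scipy.spatial.transform import Rotation as Ro
import sys
s=manip.get_state();q=s['ee_rot'];R=Ro.from_quat([q[1],q[2],q[3],q[0]]).as_matrix()
print(s['clock'],s['position'].round(4),'yaw y',np.degrees(np.arctan2(R[1,1],R[0,1])).round(2),'x',R[:,0].round(4),'F',s['contact_force'].round(2),s['moment'].round(2),'w',s['width'],'q',s['qpos'].round(2))
t=np.array([.5003,-.088,.364]);print('to go tool',(R.T@(t-s['position'])).round(4))
E
python3 st.py
```

```text
1.7 [ 0.4932 -0.0682  0.4498] yaw y 88.57 x [-1.7e-03  6.0e-04 -1.0e+00] F [-0.76  0.84  0.04] [ 0.03  0.   -0.01] w 0.042592738332570566 q [-0.28  0.14  1.58  0.    1.43 -1.82]
to go tool [ 0.0858 -0.0197  0.0077]
```

>>> arm_command(
  targets=[
    {"dp": [0,-0.0197,0.0077],"turn": [0,0,0],"grip": 0.0},
    {"dp": [0.02,0,0],"turn": [0,0,0],"grip": 0.0},
    {"dp": [0.015,0,0],"turn": [0,0,0],"grip": 0.0},
    {"dp": [0,0,0],"turn": [0,0,0],"grip": 0.0},
  ],
)

```text
clock: 2.1
position: [0.4992, -0.0862, 0.4133]
ee_rot: [0.705, 0.011, 0.709, -0.009]
contact_force: [-0.2, -0.4, 0.1]
width: 0.0425
```

```bash
python3 st.py; python3 - <<'E'
from h import *
a=manip.get_image('scene')[100:340,150:390,::-1];cv2.imwrite('pics/s1.png',cv2.resize(a,(600,600),interpolation=cv2.INTER_CUBIC))
E
```

```text
2.1 [ 0.4992 -0.0862  0.4133] yaw y 88.39 x [-0.0053  0.0018 -1.    ] F [-0.25 -0.36  0.06] [-0.02  0.02  0.  ] w 0.04254042473571248 q [-0.31  0.17  1.63  0.    1.35 -1.85]
to go tool [ 0.0493 -0.0018  0.0014]
```

View pics/s1.png

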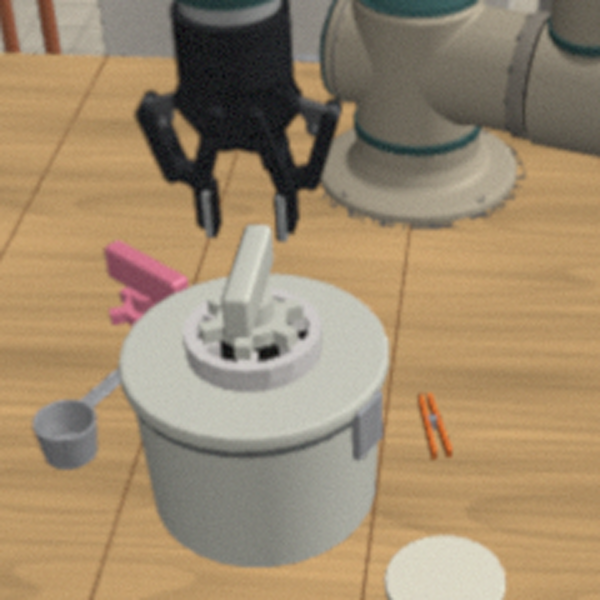

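The open jaws straddle the wing grip: fingers at crop (208,210) and (285,215), grip top at (255,235). Descending and closing.

>>> arm_command(
  targets=[
    {"dp": [0.0165,-0.0018,0.0012],"turn": [0,0,0],"grip": 0.0},
    {"dp": [0.0165,0,0],"turn": [0,0,0],"grip": 0.0},
    {"dp": [0.0165,0,0],"turn": [0,0,0],"grip": 0.0},
    {"dp": [0,0,0],"turn": [0,0,0],"grip": 0.0},
    {"dp": [0,0,0],"turn": [0,0,0],"grip": 0.0},
  ],
)

```text
clock: 2.65
position: [0.5014, -0.0881, 0.367]
ee_rot: [0.707, 0.01, 0.707, -0.01]
contact_force: [0.5, -0.7, 0.9]
width: 0.0425
```

```bash
python3 st.py
```

```text
2.65 [ 0.5014 -0.0881  0.367 ] yaw y 88.43 x [ 9.e-04 -2.e-04 -1.e+00] F [ 0.54 -0.69  0.9 ] [0.01 0.01 0.02] w 0.04249987695657219 q [-0.31  0.2   1.7   0.    1.23 -1.85]
to go tool [ 0.003   0.0001 -0.0011]
```

>>> arm_command(
  targets=[
    {"dp": [0.002,0,-0.001],"turn": [0,0,0],"grip": -0.3},
    {"dp": [0,0,0],"turn": [0,0,0],"grip": -0.7},
    {"dp": [0,0,0],"turn": [0,0,0],"grip": -1},
    {"dp": [0,0,0],"turn": [0,0,0],"grip": -1},
    {"dp": [0,0,0],"turn": [0,0,0],"grip": -1},
  ],
  grip_force=50,
)

```text
clock: 3.15
position: [0.5003, -0.0882, 0.3652]
ee_rot: [0.708, 0.01, 0.706, -0.01]
contact_force: [0.4, -0.5, 5.7]
width: 0.0193
```

```bash
python3 st.py
```

```text
3.15 [ 0.5003 -0.0882  0.3652] yaw y 88.41 x [ 1.8e-03 -4.0e-04 -1.0e+00] F [ 0.36 -0.51  5.72] [0.09 0.11 0.02] w 0.019283651118738813 q [-0.31  0.2   1.71  0.    1.23 -1.85]
to go tool [ 0.0012  0.0002 -0.    ]
```

Gripped at 19 mm, with a light 5.7 N downward load. Turning.

>>> arm_command(
  targets=[
    {"dp": [0,0,0],"turn": [5,0,0],"grip": -1},
    {"dp": [0,0,0],"turn": [6,0,0],"grip": -1},
    {"dp": [0,0,0],"turn": [6,0,0],"grip": -1},
    {"dp": [0,0,0],"turn": [5,0,0],"grip": -1},
    {"dp": [0,0,0],"turn": [2,0,0],"grip": -1},
    {"dp": [0,0,0],"turn": [0,0,0],"grip": -1},
  ],
)

```text
clock: 3.75
position: [0.4999, -0.088, 0.3636]
ee_rot: [0.689, 0.157, 0.69, -0.156]
contact_force: [-0.2, -0.3, -1.8]
width: 0.0193
```

```bash
python3 st.py
```

```text
3.75 [ 0.4999 -0.088   0.3636] yaw y 64.42 x [-1.2e-03  5.0e-04 -1.0e+00] F [-0.24 -0.3  -1.77] [-0.01  0.06 -0.02] w 0.019319683697616677 q [-0.31  0.2   1.71  0.    1.23 -1.44]
to go tool [-0.0004  0.0002  0.0004]
```

The load flipped to -1.8 N, so the handle now hangs in the grip: the cog has come off the teeth tops. I'll finish the centring turn and push down in steps.

>>> arm_command(
  targets=[
    {"dp": [0.001,0,0],"turn": [2,0,0],"grip": -1},
    {"dp": [0.002,0,0],"turn": [0,0,0],"grip": -1},
    {"dp": [0.002,0,0],"turn": [0,0,0],"grip": -1},
    {"dp": [0.001,0,0],"turn": [0,0,0],"grip": -1},
    {"dp": [0,0,0],"turn": [0,0,0],"grip": -1},
  ],
)

```text
clock: 4.25
position: [0.4999, -0.088, 0.3585]
ee_rot: [0.687, 0.168, 0.687, -0.168]
contact_force: [-2.3, 1.5, 4.0]
width: 0.0195
```

```bash
python3 st.py
```

```text
4.25 [ 0.4999 -0.088   0.3585] yaw y 62.44 x [-0.  0. -1.] F [-2.26  1.53  4.02] [ 0.05  0.36 -0.02] w 0.01951208117994958 q [-0.31  0.21  1.72  0.    1.21 -1.4 ]
to go tool [-0.0055  0.0002  0.0003]
```

>>> arm_command(
  targets=[
    {"dp": [0.002,0,0],"turn": [0,0,0],"grip": -1},
    {"dp": [0.002,0,0],"turn": [0,0,0],"grip": -1},
    {"dp": [0.001,0,0],"turn": [0,0,0],"grip": -1},
    {"dp": [0,0,0],"turn": [0,0,0],"grip": -1},
  ],
  grip_force=80,
)

```text
clock: 4.65
position: [0.5, -0.088, 0.3533]
ee_rot: [0.687, 0.169, 0.687, -0.168]
contact_force: [-3.1, 0.9, 4.4]
width: 0.0187
```

```bash
python3 st.py
```

```text
4.65 [ 0.5    -0.088   0.3533] yaw y 62.43 x [ 1.e-04  1.e-04 -1.e+00] F [-3.13  0.87  4.38] [0.1  0.31 0.02] w 0.0187424748222442 q [-0.31  0.21  1.73  0.    1.2  -1.4 ]
to go tool [-0.0107  0.0002  0.0002]
```

>>> arm_command(
  targets=[
    {"dp": [0.0015,0,0],"turn": [0,0,0],"grip": -1},
    {"dp": [0.0015,0,0],"turn": [0,0,0],"grip": -1},
    {"dp": [0,0,0],"turn": [0,0,0],"grip": -1},
  ],
)

```text
clock: 4.95
position: [0.4998, -0.0879, 0.3533]
ee_rot: [0.687, 0.168, 0.686, -0.169]
contact_force: [-7.0, 2.1, 20.8]
width: 0.0186
```

```bash
python3 st.py;  python3 - <<'E'
from h import *
a=manip.get_image('scene')[100:340,150:390,::-1];cv2.imwrite('pics/s2.png',cv2.resize(a,(600,600),interpolation=cv2.INTER_CUBIC))
E
```

```text
4.95 [ 0.4998 -0.0879  0.3533] yaw y 62.43 x [ 1.7e-03 -6.0e-04 -1.0e+00] F [-6.95  2.14 20.77] [ 0.29  1.16 -0.02] w 0.01860417188123529 q [-0.31  0.21  1.73 -0.    1.2  -1.4 ]
to go tool [-0.0107  0.0002  0.0005]
```

View pics/s2.png

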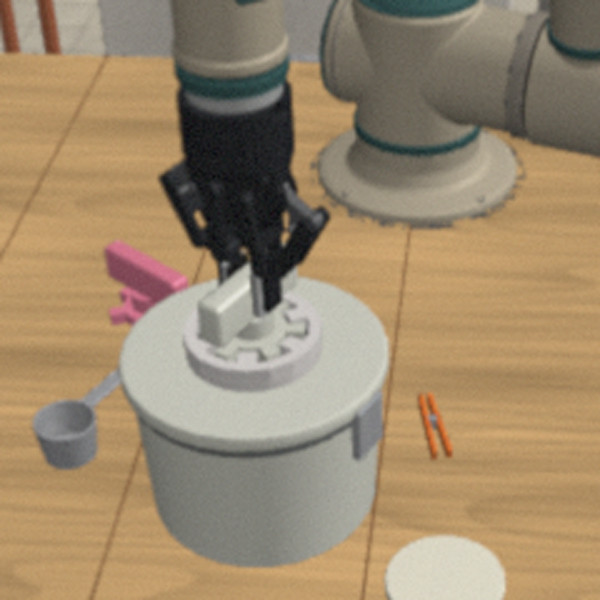

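The cog is meshed and looks flush with the ring at crop (265,345). It hit a hard stop at 20.8 N with the TCP 11.9 mm below where it stood on the teeth, against 12 mm expected. I'll ease off, open and lift.

>>> arm_command(
  targets=[
    {"dp": [-0.002,0,0],"turn": [0,0,0],"grip": -1},
    {"dp": [0,0,0],"turn": [0,0,0],"grip": -0.4},
    {"dp": [0,0,0],"turn": [0,0,0],"grip": -0.1},
    {"dp": [0,0,0],"turn": [0,0,0],"grip": 0},
    {"dp": [0,0,0],"turn": [0,0,0],"grip": 0},
  ],
)

```text
clock: 5.5
position: [0.5002, -0.0882, 0.3516]
ee_rot: [0.686, 0.169, 0.687, -0.169]
contact_force: [-0.5, 0.2, 0.0]
width: 0.0429
```

>>> arm_command(
  targets=[
    {"dp": [-0.01,0,0],"turn": [0,0,0],"grip": 0},
    {"dp": [-0.02,0,0],"turn": [0,0,0],"grip": 0},
    {"dp": [-0.03,0,0],"turn": [0,0,0],"grip": 0},
    {"dp": [-0.04,0,0],"turn": [0,0,0],"grip": 0},
    {"dp": [-0.02,0,-0.04],"turn": [0,0,0],"grip": 0},
    {"dp": [0,0,-0.05],"turn": [0,0,0],"grip": 0},
    {"dp": [0,0,-0.05],"turn": [0,0,0],"grip": 0},
    {"dp": [0,0,0],"turn": [0,0,0],"grip": 0},
  ],
)

```text
clock: 6.3
position: [0.3706, -0.0209, 0.473]
ee_rot: [0.686, 0.168, 0.688, -0.168]
contact_force: [0.4, -0.2, -0.1]
width: 0.0428
```

```bash
python3 st.py; python3 - <<'E'
from h import *
a=manip.get_image('scene')[:,:,::-1];b=manip.get_image('top')[:,:,::-1]
cv2.imwrite('pics/sf.png',a);cv2.imwrite('pics/tf.png',b)
cv2.imwrite('pics/fin.png',np.hstack([cv2.resize(a[180:330,190:315],(400,480),interpolation=2),cv2.resize(b[195:330,310:445],(400,400),interpolation=2).copy() if 0 else cv2.copyMakeBorder(cv2.resize(b[195:330,310:445],(400,400),interpolation=2),0,80,0,0,0)]))
# orange / others unchanged?
for n,f in(('scene',a),('top',b)):
    o=cv2.imread(f'pics/{n}0.png')
    for g in(o,f):
        h=cv2.cvtColor(np.ascontiguousarray(g),cv2.COLOR_BGR2HSV);m=cv2.inRange(h,(4,170,120),(13,255,255));m=cv2.dilate(m,np.ones((7,7)))
        k,l,st,ce=cv2.connectedComponentsWithStats(m);print(n,[tuple(ce[i].round(1)) for i in range(1,k) if 100<st[i,4]<900])
E
```

```text
6.3 [ 0.3706 -0.0209  0.473 ] yaw y 62.52 x [-0.0018  0.0014 -1.    ] F [ 0.39 -0.2  -0.07] [ 0.01 -0.03  0.04] w 0.04275949920849263 q [-0.24 -0.08  1.74  0.    1.48 -1.34]
to go tool [0.1087 0.0003 0.1462]
scene [(np.float64(323.4), np.float64(270.6)), (np.float64(262.0), np.float64(359.0))]
scene [(np.float64(323.4), np.float64(270.4)), (np.float64(262.0), np.float64(359.1))]
top [(np.float64(308.3), np.float64(302.1)), (np.float64(375.7), np.float64(344.0))]
top [(np.float64(308.2), np.float64(298.5))]
```

View pics/fin.png

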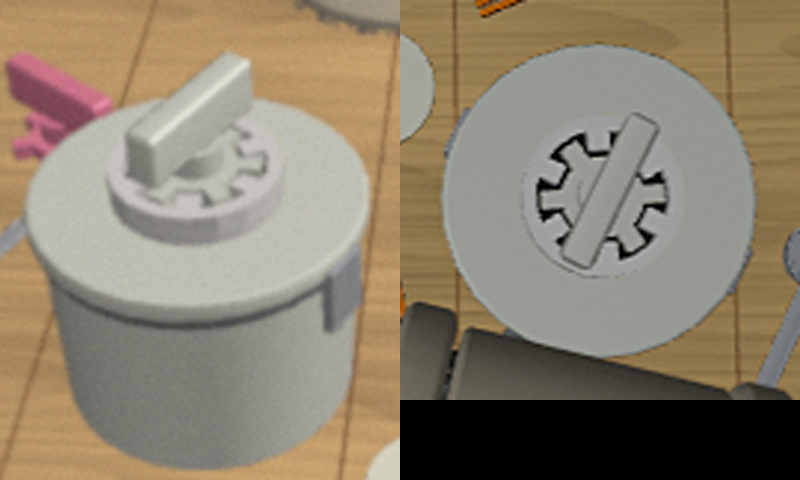

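View pics/tf.png

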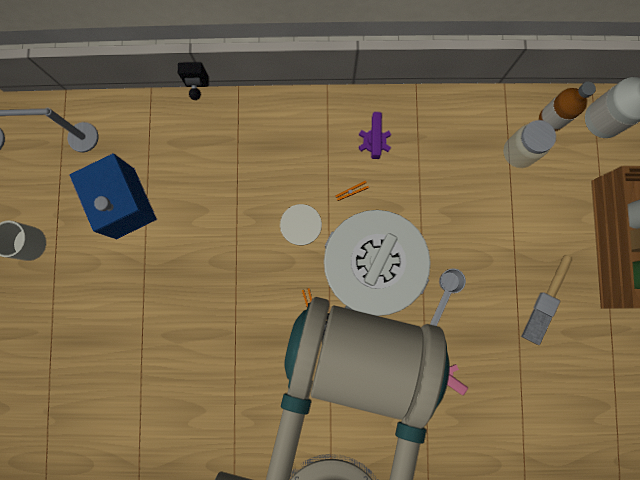

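The pictures show the handle meshed: grip turned to about -28° at top pixel (378,260), lobes between the teeth, cog flush with the ring. The arm is clear and reads about 0 N. The coaster, the scoop and the two clothespins I can match across pictures have not moved. The third pin (top 375,344) is hidden under the arm, and nothing went near it.

```bash
python3 -c "
from rig import manip
print(manip.sign_off())"
```

```text
the job is handed in; nothing more can be done
None
```

The handle's cog is meshed and pushed home, and the job was handed in at about 6.4 s of the 32 s limit; no verdict was reported. I pinched the white handle by its wing grip, turned it about 26° clockwise seen from above, pushed it straight down, let go and moved the arm away.

**Checks that agreed:**
- **Home depth:** the push met a firm stop at 20.8 N, after 11.9 mm of travel from standing on the teeth (12 mm expected).
- **Mesh:** the last pictures show the lobes between the teeth and the cog looking flush with the ring.
- **Release:** the jaws are open, the arm is clear, and the tool reads about 0 N.
- **Other objects:** the coaster, the scoop and two of the clothespins show no movement in the pictures.

**Not fully checked:** the third clothespin, on the robot's side, was hidden under the arm in the last top picture, so I couldn't confirm it by eye; the tool never went down near it. A colour check of a second pin differed by 3.6 pixels in the top view because the arm partly covered it, but the scene view agreed to 0.2 pixels. I did not measure the handle's final height by camera; it rests on the stop force and the travel.

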